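Stack turning blanks on the sloping rack

ROBOT

A 6-joint arm with a two-finger parallel gripper is mounted at the origin on the work surface. World frame = base frame: x ahead of the robot, y to its left, z up, the work surface at z = 0. Lengths are in m, angles in degrees, forces in N, time in s.
With the tool pointing down it reaches from about 0.375 to 0.975 m from the base axis. Payload 3.8 kg.
Tool frame: the origin (TCP) lies midway between the tips of the shut fingers; the grasp point (between the pads) lies 19 mm behind it (grip_depth is the distance from the TCP to the grasp point, in m); y points along the fingers, x is the direction in which the jaws open and shut, and the axes are right-handed (so a half turn about y gives the same grasp; the last joint's range is limited). The gripper opens to 88 mm and grips with 3 to 60 N. Pads are 18 mm wide; open, the fingers measure 123 mm over their backs; the gripper's body (75 mm by 187 mm) begins 45 mm behind the grasp point.
Start: joints at [-68.176, 15.12, 91.902, -0, 72.978, -2.114], TCP at [0.274, -0.617, 0.239] pointing down, gripper open.
Joint ranges: [-150.88, 150.88], [-54.13, 125.18], [17.81, 147.31], [-75.09, 255.09], [0, 152.58], [-146.25, 146.25]. Speed limits (degrees/s): [147.25, 147.25, 180, 180, 180, 180].

INTERFACE

Orientations are given as [roll, pitch, yaw] about the fixed x, y, z axes, in that order (R = Rz(yaw) Ry(pitch) Rx(roll)).
In Python, from plant import * gives the robot as it stands. The module is installed in compiled form; this text tells all that it offers. Calls block until the motion is done:
- reach(position, orientation): joint-space move of the TCP to a pose.
- movel(position, rotation=None, max_speed=0.15, threshold=None): straight line of the TCP; rotation=None keeps the orientation; max_speed is the mean speed in m/s. With threshold (N) it stops when the force on the tool has changed by that much, and returns True; else False.
- goto_joints(angles): joint-space move.
- ungrasp() and clamp(squeeze=None): open the fingers fully, or close them until they stop; squeeze is the grip in N (None keeps the last).
- wait(seconds).
- inverse_kinematics(position, orientation): joint angles nearest the present ones, or None.
- read_state(): the state.
- camera(name): name is "side" or "top" or "wrist"; returns the picture (400x640x3 uint8, blue, green, red); there is no depth.
- camera_model(name): a dict with "fx", "fy", "cx", "cy" (pixels), "R" (3x3) and "t" (3): a world point X has camera coordinates R X + t. Camera axes: x right, y down, z forward; pixel columns grow to the right and rows downward; lengths in m; the calibration is good to about 2 mm. The wrist camera is an equidistant fisheye: a pixel r from the principal point sees the ray r / f radians off the axis. A picture is of the moment at which its call begins: read the wrist's pose just before it. camera_model takes no time and is no camera call; for the wrist camera it gives the pose at the moment of the call.
A pose or a line that the arm cannot do raises PlanningError and nothing moves.
- close_job(): hands the job in, once; it reports no verdict.
The state is a dict: "time": time; "joint_positions": joint angles; "joint_velocities": joint speeds; "tau": joint torques, N m; "tool_pos": TCP position; "eef_rot": TCP orientation; "force": force on the tool from outside, world axes, zero at the start; "torque": the same for the moment, N m; "gripper_width": finger opening in m.
Only numpy, scipy, OpenCV 4.12 (cv2) and the standard library are available. Lean on these libraries where they do the work, as an engineer would, in place of code of your own. Each camera call takes 0.05 s, during which the arm holds its last target.

TASK

Put the turning blanks away: on the sloping green rack stack the dark brown blank first, the reddish-brown one on it and the plain pale one on top, all lengthwise down the slope, lying flat on one another along the middle of the rack, each with one end back against the backstop. The pale blank with the red band is cracked: lay it flat on the floor of the blue offcut tray. Leave the finished bowl and the yellow wax tin where they stand, and let everything come to rest.

Things in the scene. Friction and masses are not known exactly. Their poses are not given: they have to be found in the camera images.
- dark_blank: The largest wooden blank, very dark brown, a rectangular block 120 (x, length) x 64 (y, width) x 32 (z, thickness) mm, about 0.16 kg. Origin at the centre of its underside, z up. It lies flat on the table at any start, at any of four places, with any yaw that its place allows.
- brown_blank: The middle-sized wooden blank, reddish brown, 105 (x) x 58 (y) x 30 (z) mm, about 0.12 kg. Origin at the centre of its underside.
- pale_blank: The plain pale wooden blank without any mark, 90 (x) x 52 (y) x 28 (z) mm, about 0.085 kg. Origin at the centre of its underside.
- cracked_blank: A pale wooden blank just like the plain one, 90 (x) x 52 (y) x 28 (z) mm, but with a 22 mm wide red band painted round its middle. Origin at the centre of its underside.
- rack_bed: Green bed of a fixed rack, left or right: plate 140 mm (x) by 90 (y), falling 15 degrees to a backstop at its end nearer the robot (80 mm above the plate, 12 thick, square to it). No side walls; wood does not slide down by itself. Origin: middle of the inner corner of plate and backstop, 22 mm above the table. x up the slope, z square off the plate: plate face z=0, backstop face x=0.
- offcut_tray: Fixed blue open tray, 170 (x) x 160 (y) x 45 (z) mm outside, walls and floor 6 mm thick (inside 158 x 148 mm). Origin at the centre of its underside, z up. It stands on the side where the rack is not.
- bowl: The finished turned wooden bowl, pale wood, loose, 96 mm across the rim and 45 mm high, on the far side of the blanks. Origin at the centre of its underside. Must not be disturbed.
- wax_tin: A loose round yellow tin, 55 mm across and 40 mm high, standing in the midst of the four blanks. Origin at the centre of its underside. Must not be disturbed.
There are look-alikes about, which are no part of the job. Leave any pink or purple look-alike of the cracked_blank alone.

How it is judged (in metres and radians):
At the end, for the whole second after the job is handed in: On the bed dark, brown, pale, upward: each at its height within 6 mm, flat to 0.10 rad, lengthwise to 0.20 rad, centred to 14 mm, end within 10 mm of the backstop. Banded blank flat (0.12 rad) on the tray floor. Bowl and tin within 20 mm of their places. All at rest (x of dark_blank in the frame of rack_bed between 0.054 and 0.07 m and y of dark_blank in the frame of rack_bed between -0.014 and 0.014 m and z of dark_blank in the frame of rack_bed between -0.006 and 0.006 m and angle between the z axis of each of dark_blank, brown_blank, pale_blank and the z axis of rack_bed, either way round below 0.1 rad and angle between the x axis of each of dark_blank, brown_blank, pale_blank and the x axis of rack_bed, either way round below 0.2 rad and x of brown_blank in the frame of rack_bed between 0.0465 and 0.0625 m and y of brown_blank in the frame of rack_bed between -0.014 and 0.014 m and z of brown_blank in the frame of rack_bed between 0.026 and 0.038 m and x of pale_blank in the frame of rack_bed between 0.039 and 0.055 m and y of pale_blank in the frame of rack_bed between -0.014 and 0.014 m and z of pale_blank in the frame of rack_bed between 0.056 and 0.068 m and x of cracked_blank in the frame of offcut_tray between -0.075 and 0.075 m and y of cracked_blank in the frame of offcut_tray between -0.07 and 0.07 m and z of cracked_blank in the frame of offcut_tray below 0.015 m and angle between cracked_blank's own z axis and vertical below 0.12 rad and linear speed of each of dark_blank, brown_blank, pale_blank, cracked_blank below 0.02 m/s and angular speed of each of dark_blank, brown_blank, pale_blank, cracked_blank below 0.2 rad/s and distance of each of bowl, wax_tin from where it was at the start of the episode below 0.02 m); the robot touches nothing.
It fails at once if the finished bowl is disturbed (moved by 20 mm) (distance of bowl from where it was at the start of the episode above 0.02 m).
It fails at once if the wax tin is disturbed (moved by 20 mm) (distance of wax_tin from where it was at the start of the episode above 0.02 m).
It also fails if it takes over 112 s, if anything falls off the work surface, if the arm or the gripper's body presses on something with over 40 N, if the wrist force passes 120 N, or if a joint passes its speed limit or range.

## Working session

There is one attempt and no reset: what is moved stays moved. The work goes in short steps, each a Python script; the robot and the scene stay as the last script left them, time stands still between calls to the robot, and variables do not carry over. Pictures are saved under pics/ and viewed, and the job is handed in when it is done.

```bash
mkdir -p pics; ls; python3 - <<'E'
from plant import *
import cv2,numpy as np
for n in ["side","top","wrist"]:
    im=camera(n); cv2.imwrite(f"pics/{n}0.png",im)
    m=camera_model(n); print(n,{k:np.round(v,4).tolist() for k,v in m.items()})
s=read_state(); print(s)
E
```

```text
pics
side {'fx': 377.2851, 'fy': 377.2851, 'cx': 322.2252, 'cy': 195.2442, 'R': [[-0.9997, -0.0197, -0.0123], [-0.0069, 0.7569, -0.6535], [0.0222, -0.6532, -0.7568]], 't': [0.5435, 0.0657, 1.0488]}
top {'fx': 482.7932, 'fy': 482.7932, 'cx': 319.7082, 'cy': 203.1174, 'R': [[0.0143, -0.9999, 0.0077], [-0.9871, -0.0154, -0.1594], [0.1595, -0.0053, -0.9872]], 't': [-0.0301, 0.5623, 1.0833]}
wrist {'fx': 309.7069, 'fy': 309.7069, 'cx': 321.876, 'cy': 199.1454, 'R': [[0.4052, -0.9142, -0.0008], [-0.8751, -0.3881, 0.2891], [-0.2646, -0.1164, -0.9573]], 't': [-0.6737, -0.0399, 0.3899]}
{'time': 0.15, 'joint_positions': array([-6.81735214e+01,  1.51569604e+01,  9.19625093e+01,  4.55931900e-04,
        7.29772650e+01, -2.11352146e+00]), 'joint_velocities': array([-0.02674496, -0.26871173, -0.27585067,  0.07037911, -0.03935727,
        0.01623978]), 'tau': array([ 4.32596162e-04, -5.02845883e+01, -3.57468724e+01,  7.28643313e-02,
        2.49855226e-02, -8.89415014e-05]), 'tool_pos': array([ 0.27370721, -0.61642172,  0.23770814]), 'eef_rot': array([-89.99599703,   0.09665283, -66.06013045]), 'force': array([ 0.26788287, -0.40938627,  0.94507928]), 'torque': array([-0.03708145, -0.0389529 ,  0.05450063]), 'gripper_width': 0.08803394682076787}
```

View pics/side0.png

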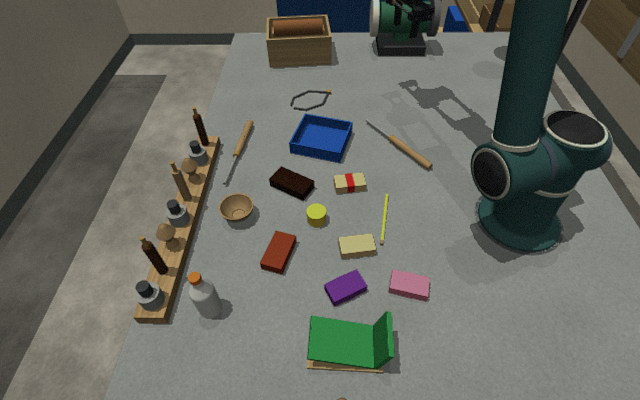

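View pics/top0.png

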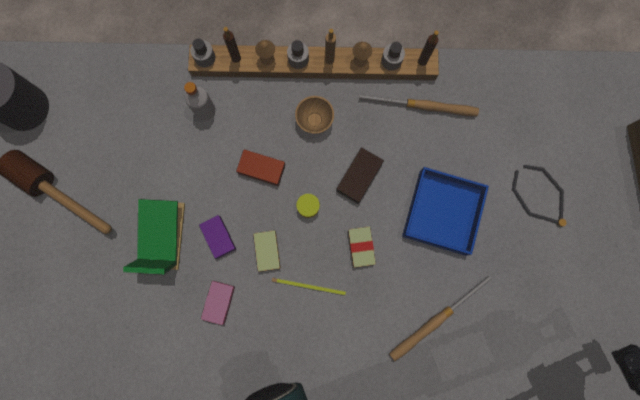

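View pics/wrist0.png

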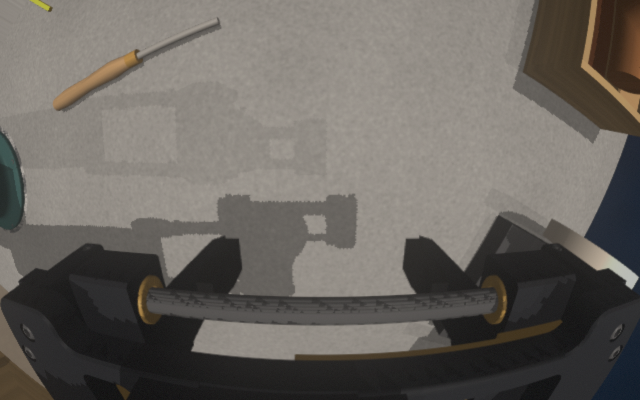

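The top view shows: dark blank (360,176), brown (261,167), plain pale (266,251), banded (362,247), tin (308,205), bowl (314,116), tray (446,211), rack (157,236) with its backstop at the bottom end, and the purple (217,237) and pink (218,302) look-alikes. Enlarging next.

```bash
python3 - <<'E'
import cv2
t=cv2.imread("pics/top0.png"); s=cv2.imread("pics/side0.png")
def g(im,x0,y0,w,h,k,n):
    c=cv2.resize(im[y0:y0+h,x0:x0+w],None,fx=k,fy=k,interpolation=cv2.INTER_CUBIC)
    c=cv2.convertScaleAbs(c,alpha=1.5)
    for x in range((x0//20+1)*20,x0+w,20):
        cv2.putText(c,str(x),((x-x0)*k,8),0,.3,(255,255,255)); cv2.line(c,((x-x0)*k,0),((x-x0)*k,c.shape[0]),(120,120,120),1) if 0 else cv2.line(c,((x-x0)*k,8),((x-x0)*k,14),(255,255,255),1)
    for y in range((y0//20+1)*20,y0+h,20):
        cv2.putText(c,str(y),(0,(y-y0)*k+3),0,.3,(255,255,255))
    cv2.imwrite("pics/"+n,c)
g(t,225,140,200,140,4,"t_bl.png"); g(t,110,180,140,145,4,"t_rack.png")
g(s,255,160,160,110,5,"s_bl.png"); g(s,295,270,150,110,5,"s_rack.png")
E
```

```text
(no output)
```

View pics/t_bl.png

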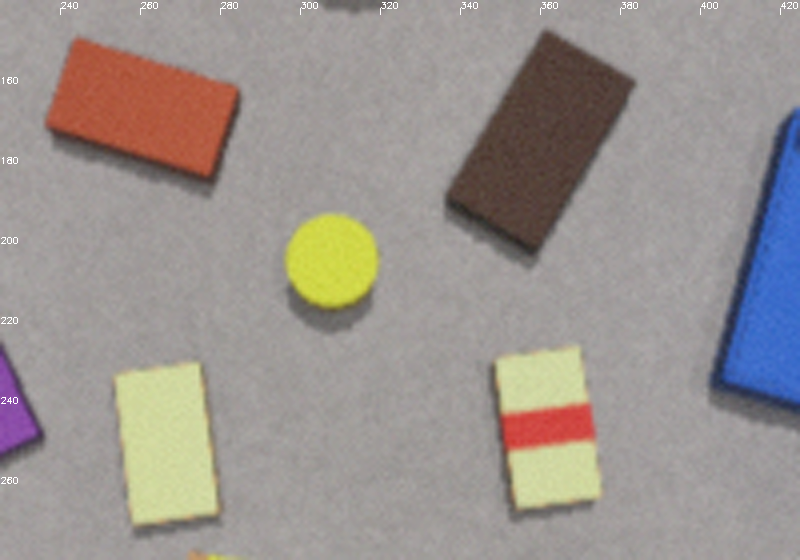

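View pics/t_rack.png

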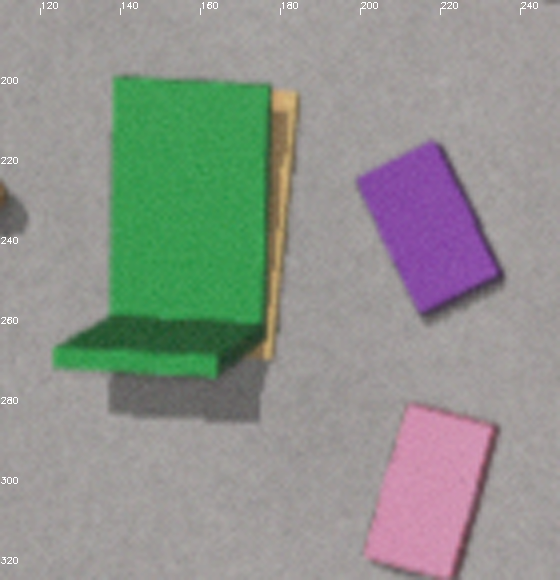

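View pics/s_bl.png

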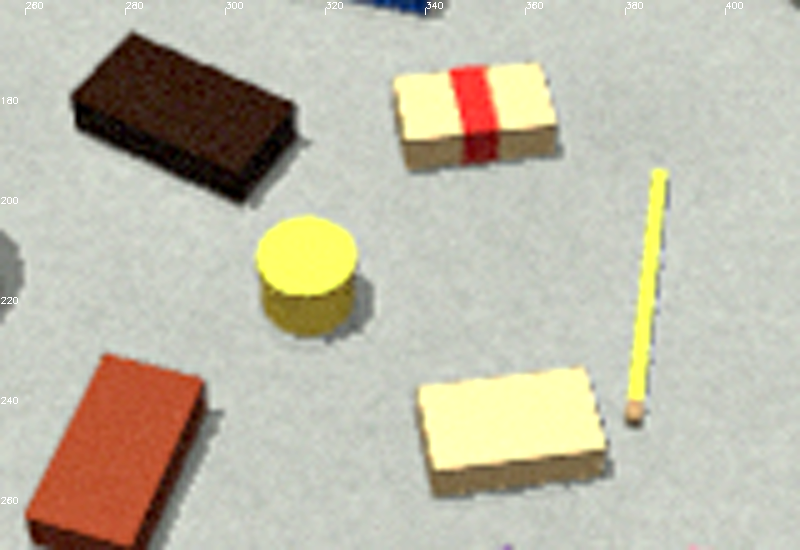

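View pics/s_rack.png

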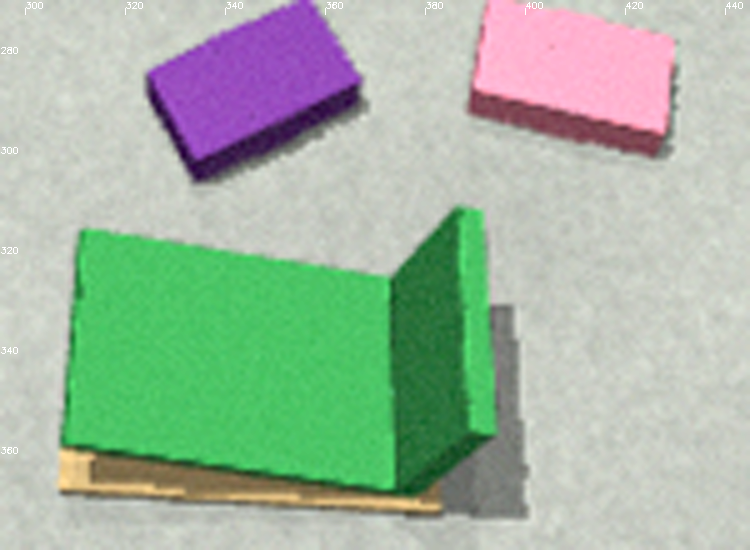

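```bash
cat > h.py <<'E'
from plant import *
import numpy as np, cv2
from scipy.spatial.transform import Rotation as Ro
def tri(pt,ps):
    P=[];U=[]
    for n,p in (("top",pt),("side",ps)):
        m=camera_model(n);K=np.array([[m["fx"],0,m["cx"]],[0,m["fy"],m["cy"]],[0,0,1]])
        P.append(K@np.c_[np.array(m["R"]),np.array(m["t"])]);U.append(np.array(p,float))
    X=cv2.triangulatePoints(P[0],P[1],U[0].T,U[1].T);X=(X[:3]/X[3]).T
    e=[]
    for Pm,u in zip(P,U):
        q=np.c_[X,np.ones(len(X))]@Pm.T;e.append(np.abs(q[:,:2]/q[:,2:]-u).max())
    return X,np.round(e,2)
E
cat > m.py <<'E'
from h import *
T=lambda a,x0,y0:np.array(a)/4+[x0-.375,y0-.375]
S=lambda a,x0,y0:np.array(a)/5+[x0-.4,y0-.4]
D={"dark":([(546,30),(635,82),(535,247),(447,192)],[(75,97),(133,33),(295,103),(240,190)],(120,64)),
"brown":([(238,88),(212,178),(47,126),(76,38)],[(105,354),(205,380),(135,545),(28,515)],(105,58)),
"pale":([(200,362),(218,514),(133,525),(115,375)],[(417,387),(583,367),(605,450),(430,473)],(90,52)),
"cracked":([(578,347),(600,496),(515,508),(496,360)],[(394,78),(541,63),(556,124),(407,139)],(90,52))}
for n,(a,b,sz) in D.items():
    X,e=tri(T(a,225,140),S(b,255,160))
    c=X.mean(0); d=[np.linalg.norm(X[(i+1)%4]-X[i]) for i in range(4)]
    i=0 if d[0]+d[2]>d[1]+d[3] else 1
    v=(X[(i+1)%4]-X[i])-(X[(i+3)%4]-X[(i+2)%4])
    print(n,"c",np.round(c,4),"z",np.round(X[:,2],3),"edges",np.round(d,3),"yaw",round(np.degrees(np.arctan2(v[1],v[0])),1),e)
X,e=tri(T([(271,86),(114,75),(265,322),(110,317),(217,357),(54,347)],110,180),S([(82,229),(63,445),(390,277),(395,490),(462,207),(470,432)],295,270))
print("rack",np.round(X,4).tolist(),e)
m=camera_model("wrist");print("wcam",-np.array(m["R"]).T@m["t"], read_state()["tool_pos"])
# tray rim, tin, bowl on assumed heights
m=camera_model("top");R=np.array(m["R"]);C=-R.T@m["t"]
def ray(u,z):
    d=R.T@[(u[0]-m["cx"])/m["fx"],(u[1]-m["cy"])/m["fy"],1];return C+d*(z-C[2])/d[2]
print("tin",ray((307.6,204.9),.04),"bowl",ray((314,116),.045))
E
python3 m.py; python3 - <<'E'
import cv2
t=cv2.imread("pics/top0.png"); s=cv2.imread("pics/side0.png")
a=cv2.resize(t[160:262,395:495],None,fx=4,fy=4,interpolation=2);b=cv2.resize(s[105:170,280:360],None,fx=5,fy=5,interpolation=2)
import numpy as np
o=np.zeros((408,800,3),np.uint8);o[:a.shape[0],:400]=a;o[:b.shape[0],400:]=b
cv2.imwrite("pics/tray.png",cv2.convertScaleAbs(o,alpha=1.6))
E
```

```text
dark c [ 0.6378 -0.1171  0.0254] z [0.029 0.029 0.031 0.014] edges [0.062 0.118 0.064 0.116] yaw 149.4 [0.76 1.02]
brown c [0.6528 0.1221 0.0259] z [0.026 0.024 0.026 0.027] edges [0.056 0.104 0.057 0.103] yaw 73.7 [0.18 0.27]
pale c [0.4523 0.1019 0.0235] z [0.025 0.025 0.023 0.021] edges [0.089 0.05  0.089 0.051] yaw -171.3 [0.38 0.58]
cracked c [ 0.4645 -0.1211  0.0258] z [0.026 0.027 0.026 0.025] edges [0.089 0.05  0.088 0.049] yaw -172.2 [0.2  0.26]
rack [[0.5612, 0.3085, 0.0521], [0.5657, 0.3992, 0.0535], [0.4259, 0.3137, 0.0174], [0.4284, 0.4041, 0.0182], [0.4035, 0.3157, 0.0967], [0.408, 0.4051, 0.0952]] [0.27 0.48]
wcam [ 0.34123535 -0.58601847  0.38430323] [ 0.27370721 -0.61642172  0.23770814]
tin [0.55882985 0.0066595  0.04      ] bowl [ 0.77494554 -0.00487166  0.045     ]
```

View pics/tray.png

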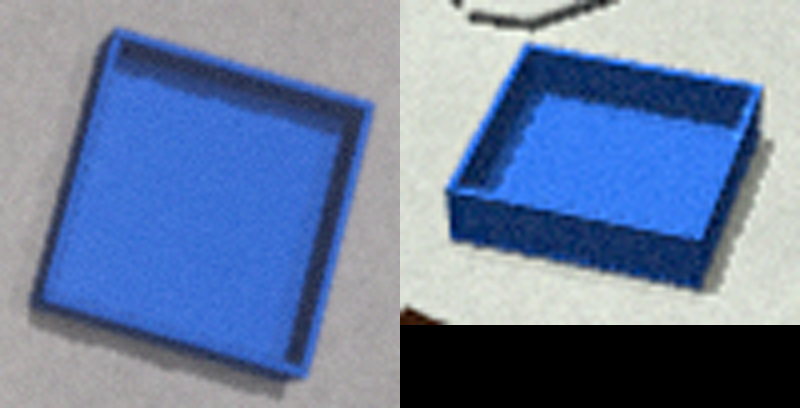

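```bash
cat >> m.py <<'E'
print("--- top rays at known z")
H={"dark":.032,"brown":.03,"pale":.028,"cracked":.028}
for n,(a,b,sz) in D.items():
    for cam in ("top","side"):
        m=camera_model(cam);R=np.array(m["R"]);C=-R.T@m["t"]
        q=T(a,225,140) if cam=="top" else S(b,255,160)
        X=np.array([ray(u,H[n]) for u in q])
        r=cv2.minAreaRect((X[:,:2]*1000).astype(np.float32))
        print(n,cam,np.round(X.mean(0),4),"rect",np.round(r[1],1),round(r[2],1))
m=camera_model("top");R=np.array(m["R"]);C=-R.T@m["t"]
X,e=tri(T([(118,30),(373,103),(303,378),(35,303)],395,160),S([(50,192),(128,45),(362,88),(303,240)],280,105))
print("tray",np.round(X,4).tolist(),X.mean(0),e)
E
python3 m.py | sed -n '/---/,$p'
```

```text
--- top rays at known z
dark top [ 0.637  -0.1167  0.032 ] rect [ 62.  117.8] 59.6
dark side [ 0.6359 -0.1109  0.032 ] rect [ 73.  124.7] 60.3
brown top [0.6519 0.1216 0.03  ] rect [105.  57.] 73.4
brown side [0.6522 0.1247 0.03  ] rect [102.   56.9] 73.8
pale top [0.4514 0.1014 0.028 ] rect [89.3 50.3] 8.4
pale side [0.4534 0.1046 0.028 ] rect [90.2 52.4] 8.9
cracked top [ 0.4642 -0.1209  0.028 ] rect [88.4 50.1] 8.3
cracked side [ 0.4649 -0.1191  0.028 ] rect [89.4 50.1] 8.5
tray [[0.654, -0.2693, 0.0384], [0.6113, -0.4188, 0.0414], [0.4496, -0.3717, 0.0414], [0.4906, -0.2164, 0.046]] [ 0.55139954 -0.31907754  0.04180844] [0.29 0.36]
```

```bash
cat >> h.py <<'E'
RO=np.array([.427,.359,.022]); RR=Ro.from_euler("ZY",[-2.1,-15],degrees=True)
def best(pos,yaws):
    c=[]
    for y in yaws:
        q=inverse_kinematics(pos,[-90,0,y])
        if q is not None:c.append((abs(q[5]),y))
    return min(c)[1]
def pick(x,y,L,zt=.004,squeeze=30,shift=(0,0)):
    j=(L+90+180)%360-180
    yaw=best([x,y,.12],[j,(j+360)%360-180]);o=[-90,0,yaw]
    reach([x+shift[0],y+shift[1],.11],o); movel([x+shift[0],y+shift[1],zt],max_speed=.12)
    clamp(squeeze); movel([x,y,.15],max_speed=.2)
    s=read_state();print("yaw",yaw,"w",round(s["gripper_width"],4),"t",s["time"],"F",np.round(s["force"],1))
def rackpose(p,sgn):
    M=RR.as_matrix();X=sgn*M[:,1];Y=-M[:,2];R=np.c_[X,Y,np.cross(X,Y)]
    return RO+M@np.array(p),Ro.from_matrix(R).as_euler("xyz",degrees=True)
def st(l):
    s=read_state();p=RR.inv().apply(s["tool_pos"]-RO);print(l,"rack tcp",np.round(p,4),"F",np.round(s["force"],1),"t",round(s["time"],2),"w",round(s["gripper_width"],4));return p
def place(half,h,sgn=1,zt=.004):
    a,o=rackpose([half+.008,0,h+zt+.07],sgn); reach(a,o); st("above")
    movel(rackpose([half+.008,0,h+zt+.006],sgn)[0],max_speed=.1)
    r=movel(rackpose([half-.008,0,h+zt+.006],sgn)[0],max_speed=.02,threshold=5); p=st("stop %s"%r)
    x=p[0]+.0015
    r=movel(rackpose([x,0,h+zt-.006],sgn)[0],max_speed=.02,threshold=5); p=st("down %s"%r)
    ungrasp(); st("open")
    movel(rackpose([x,0,h+zt+.09],sgn)[0],max_speed=.15)
E
python3 - <<'E'
from h import *
for s in (1,-1):
  for p in ([.068,0,.08],[.06,0,.004],[.045,0,.13]):
    a,o=rackpose(p,s);print(s,np.round(a,3),np.round(o,1),inverse_kinematics(a,o))
for x,y,L in [(.637,-.116,149.5),(.652,.122,73.6),(.452,.102,8.6),(.4645,-.1205,8.2)]:
    j=(L+270)%360-180;print(best([x,y,.1],[j,(j+360)%360-180]))
E
sed -i '$a print("purple",ray((235.4,248.4),.028))' m.py; python3 m.py|tail -1
```

```text
1 [0.472 0.357 0.117] [-105.     0.    87.9] [ 40.49339366   6.25320479 117.43252596 -14.08653612  46.02996537
 -38.5118663 ]
1 [0.484 0.357 0.041] [-105.     0.    87.9] [ 39.62738888  13.02180656 119.06821502 -16.34664678  37.73952007
 -36.19857527]
1 [0.437 0.359 0.159] [-105.     0.    87.9] [ 43.21342463   0.84225495 118.1721528  -13.67252004  51.1216547
 -36.99822102]
-1 [0.472 0.357 0.117] [-75.    0.  -92.1] [ 40.49339366   6.25320479 117.43252596 -14.08653612  46.02996537
 141.4881337 ]
-1 [0.484 0.357 0.041] [-75.    0.  -92.1] [ 39.62738888  13.02180656 119.06821502 -16.34664678  37.73952007
 143.80142473]
-1 [0.437 0.359 0.159] [-75.    0.  -92.1] [ 43.21342463   0.84225495 118.1721528  -13.67252004  51.1216547
 143.00177898]
59.5
-16.399999999999977
98.60000000000002
-81.80000000000001
purple [0.45528582 0.17355126 0.028     ]
```

Possible mix-ups in the top view:
- **Pale blanks:** plain (266,251) and red-banded (362,247), with pink (218,302) and purple (217,237) look-alikes.
- **Dark and brown:** dark (360,176) and reddish-brown (261,167).

The crops show the red band only on the blank at (362,247). The dark blank is the largest and near-black, so I'm picking that one first.

```bash
python3 - <<'E'
from h import *
pick(.637,-.116,149.5)
place(.060,0)
cv2.imwrite("pics/side1.png",camera("side"));cv2.imwrite("pics/top1.png",camera("top"))
st("end")
a=cv2.imread("pics/side1.png")[265:385,290:440];b=cv2.imread("pics/top1.png")[190:290,100:225]
a=cv2.resize(a,(480,400));b=cv2.resize(b,(320,256));o=np.zeros((400,800,3),np.uint8);o[:,:480]=a;o[:256,480:]=b
cv2.imwrite("pics/c1.png",cv2.convertScaleAbs(o,alpha=1.5))
E
```

```text
yaw 59.5 w 0.064 t 4.8083 F [-0.9  0.6 -2.4]
above rack tcp [ 0.0688 -0.0005  0.074 ] F [ 0.4  0.1 -2. ] t 6.64 w 0.0637
stop True rack tcp [0.0609 0.0003 0.0104] F [3.2 1.3 0.5] t 7.93 w 0.064
down True rack tcp [ 0.0609 -0.0003  0.0046] F [-1.9  0.1  3.2] t 8.31 w 0.0639
open rack tcp [ 0.061  -0.0003  0.0045] F [ 0.1 -0.1  0.5] t 8.84 w 0.0878
end rack tcp [ 0.0613 -0.0008  0.0926] F [-0.5 -0.4 -0. ] t 9.68 w 0.0882
```

View pics/c1.png

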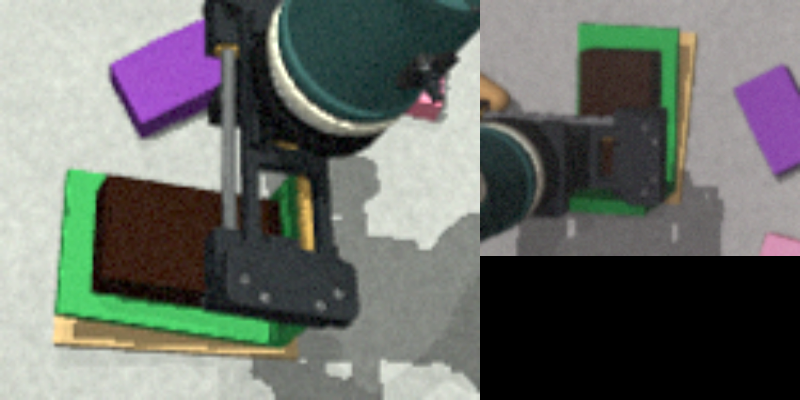

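View pics/side1.png

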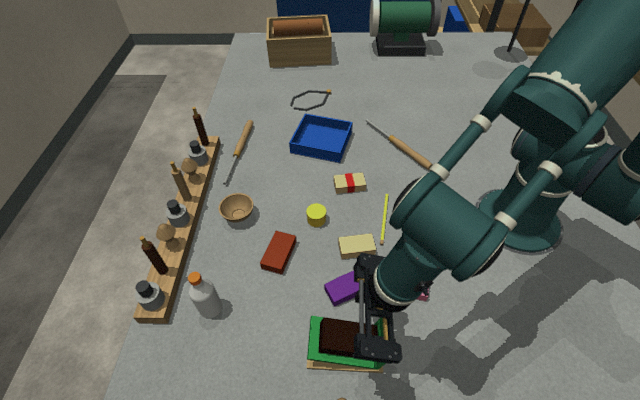

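The dark blank lies flat, centred between the plate edges (side crop ~(160,240)). It touched the backstop at tcp x=0.061 and the plate at z=0.0046, both as expected. Next is the brown one; I'll photograph the rack while the arm is away.

```bash
python3 - <<'E'
from h import *
pick(.652,.122,73.6)
cv2.imwrite("pics/side2.png",camera("side"));cv2.imwrite("pics/top2.png",camera("top"))
a=cv2.imread("pics/side2.png")[265:385,290:440];b=cv2.imread("pics/top2.png")[190:290,100:225]
a=cv2.resize(a,(480,400));b=cv2.resize(b,(320,256));o=np.zeros((400,800,3),np.uint8);o[:,:480]=a;o[:256,480:]=b
cv2.imwrite("pics/c2.png",cv2.convertScaleAbs(o,alpha=1.5))
E
```

```text
yaw -16.399999999999977 w 0.058 t 13.325 F [ 0.1 -0.1 -1.2]
```

View pics/c2.png

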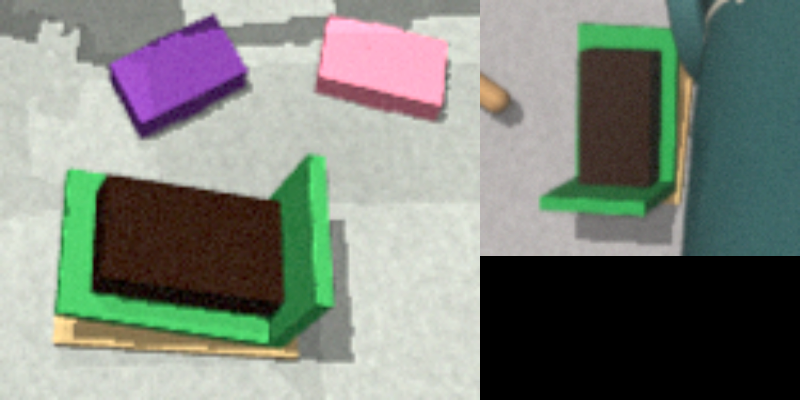

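View pics/side2.png

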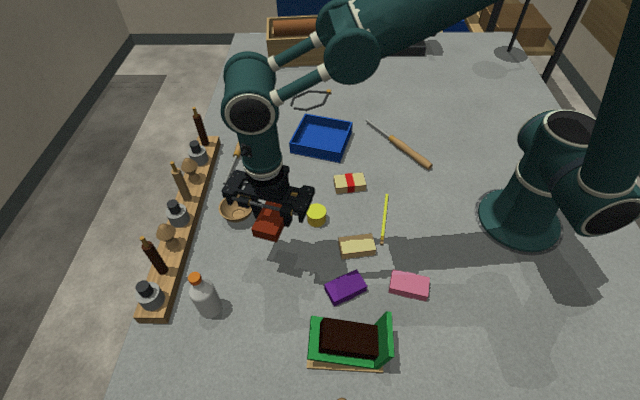

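The dark blank is seated against the backstop, square and centred, and the brown one is in the jaws at 58 mm width. Placing it now, then picking the pale one.

```bash
python3 - <<'E'
from h import *
place(.0525,.032)
pick(.452,.102,8.6)
cv2.imwrite("pics/side3.png",camera("side"));cv2.imwrite("pics/top3.png",camera("top"))
a=cv2.imread("pics/side3.png")[265:385,290:440];b=cv2.imread("pics/top3.png")[190:290,100:225]
a=cv2.resize(a,(480,400));b=cv2.resize(b,(320,256));o=np.zeros((400,800,3),np.uint8);o[:,:480]=a;o[:256,480:]=b
cv2.imwrite("pics/c3.png",cv2.convertScaleAbs(o,alpha=1.5))
E
```

```text
above rack tcp [ 0.0608 -0.0002  0.1057] F [ 0.7 -0.4 -1.3] t 14.61 w 0.0577
stop True rack tcp [0.0536 0.0003 0.0424] F [ 1.9 -0.2  1.1] t 15.89 w 0.0576
down True rack tcp [ 0.0536 -0.0003  0.0364] F [0.3 0.4 3.4] t 16.27 w 0.0574
open rack tcp [ 0.0537 -0.0003  0.0364] F [-0.6 -0.6 -0.6] t 16.88 w 0.0885
yaw 98.60000000000002 w 0.0519 t 21.1917 F [-1.1  0.2 -1.1]
```

View pics/c3.png

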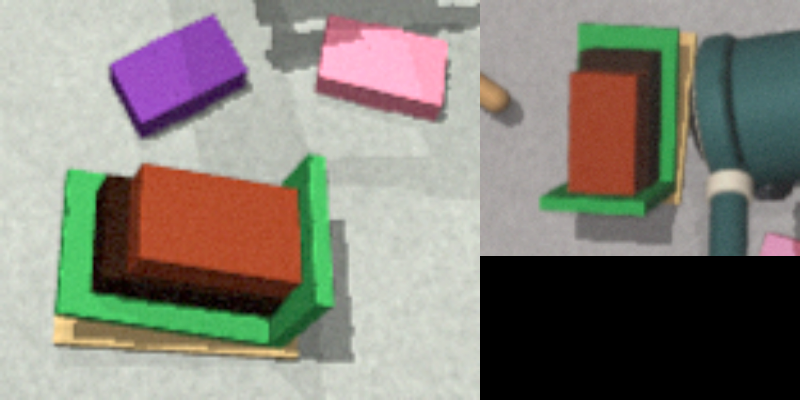

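View pics/side3.png

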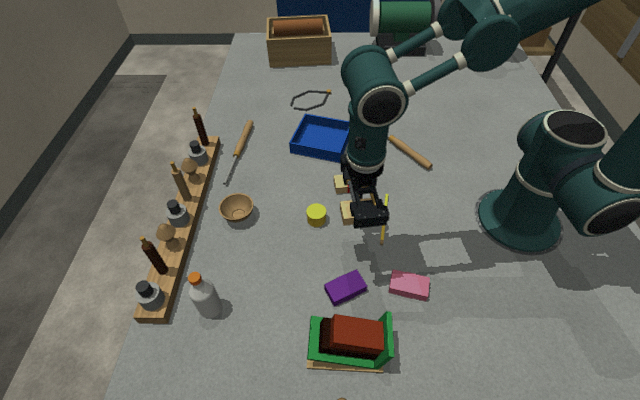

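Brown lies flat and centred on the dark blank, end at the backstop, and the pale one is held (52 mm). Placing the pale, then picking the banded blank and checking the stack before using the tray.

```bash
python3 - <<'E'
from h import *
place(.045,.062)
pick(.4645,-.1205,8.2)
cv2.imwrite("pics/side4.png",camera("side"));cv2.imwrite("pics/top4.png",camera("top"))
a=cv2.imread("pics/side4.png")[265:385,290:440];b=cv2.imread("pics/top4.png")[190:290,100:225]
a=cv2.resize(a,(480,400));b=cv2.resize(b,(320,256));o=np.zeros((400,800,3),np.uint8);o[:,:480]=a;o[:256,480:]=b
cv2.imwrite("pics/c4.png",cv2.convertScaleAbs(o,alpha=1.4))
E
```

```text
above rack tcp [ 0.0524 -0.0009  0.1351] F [-0.4 -1.6 -0.8] t 22.3 w 0.0517
stop True rack tcp [0.0454 0.0003 0.0724] F [ 2.1 -0.3  1.2] t 23.6 w 0.0517
down True rack tcp [ 0.0454 -0.0003  0.0661] F [-1.2 -1.2  4.2] t 23.98 w 0.0518
open rack tcp [ 0.0457 -0.0002  0.0663] F [ 1.   0.1 -0.6] t 24.67 w 0.088
yaw -81.80000000000001 w 0.0517 t 29.7417 F [-0.1  0.3 -1.1]
```

View pics/c4.png

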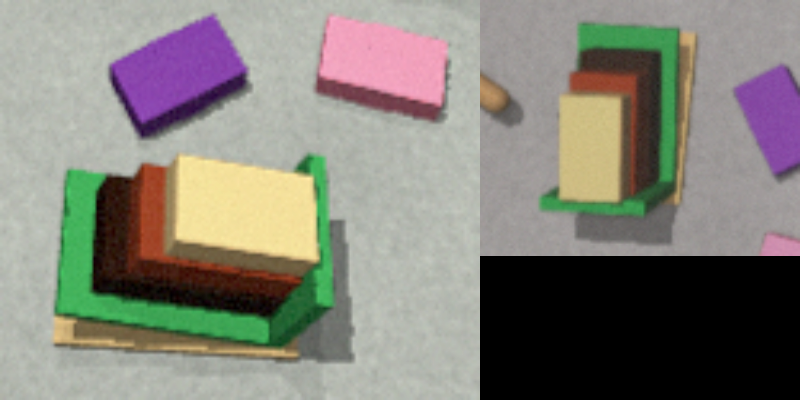

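View pics/side4.png

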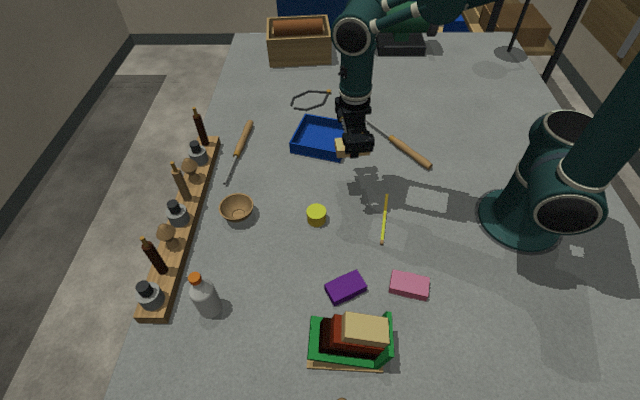

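The stack is neat: all three blanks are square, flat and against the backstop. Next, the banded blank goes into the tray, with the jaws along the tray's y axis.

```bash
python3 - <<'E'
from h import *
c=np.array([.551,-.319]);yaw=best([*c,.1],[73,-107]);print(yaw)
reach([*c,.14],[-90,0,yaw]); movel([*c,.016],max_speed=.12)
r=movel([*c,.004],max_speed=.02,threshold=5); s=read_state();print(r,s["tool_pos"],s["force"],s["gripper_width"])
ungrasp(); movel([*c,.15],max_speed=.15); reach([.40,-.12,.25],[-90,0,yaw]); wait(.5)
cv2.imwrite("pics/side5.png",camera("side"));cv2.imwrite("pics/top5.png",camera("top"))
a=cv2.imread("pics/side5.png")[100:230,220:380];b=cv2.imread("pics/top5.png")
b=b[90:275,110:495]
a=cv2.resize(a,(400,325));b=cv2.resize(b,(800,384));o=np.zeros((590,800,3),np.uint8);o[:384]=b;o[390:,:246]=cv2.resize(a,(246,200))
o[390:,250:500]=cv2.resize(cv2.imread("pics/side5.png")[265:385,290:440],(250,200))
cv2.imwrite("pics/c5.png",cv2.convertScaleAbs(o,alpha=1.4)); print(read_state()["time"])
E
```

```text
-107
True [ 0.55150618 -0.31935444  0.01011945] [-1.17985941 -0.17331465  3.74656863] 0.05173402780092297
35.7417
```

View pics/c5.png

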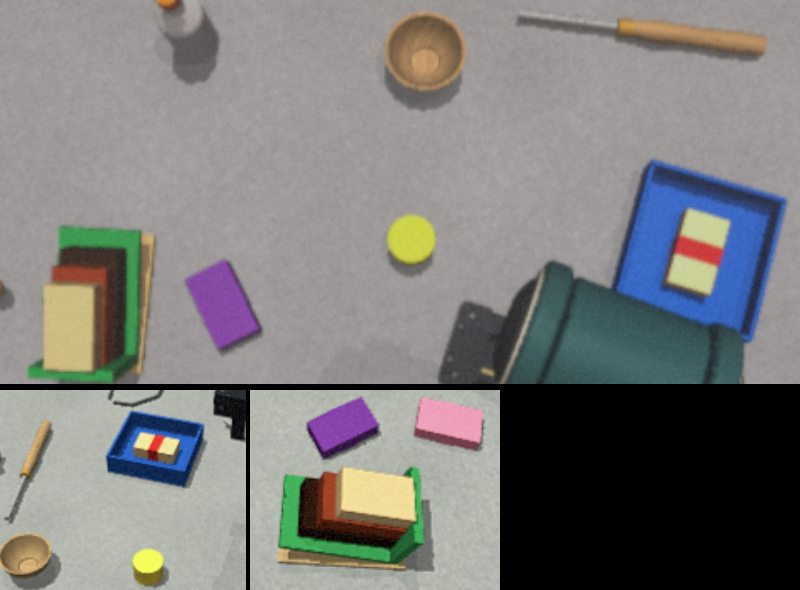

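The banded blank lies flat in the middle of the tray (crop (698,252)) and the stack, bowl and tin are in place. One last numeric check before handing in.

```bash
python3 - <<'E'
from h import *
a=cv2.imread("pics/top0.png");b=cv2.imread("pics/top5.png")
for n,(x0,x1,y0,y1) in {"tin":(290,325,188,228),"bowl":(290,340,92,142)}.items():
    d,r=cv2.phaseCorrelate(a[y0:y1,x0:x1].mean(2),b[y0:y1,x0:x1].mean(2));print(n,np.round(d,2),round(r,2))
m=np.float64
# pale top corners: top crop px (c5: k=2.078,off 110,90), side crop px (off 290,265,k=1.667; panel 250,390)
t=np.array([(98,285),(96,371),(43,369),(45,283)])/2.078+[110,90]
s=np.array([(344,469),(415,476),(414,523),(338,513)])-[250,390]; s=s/1.667+[290,265]
X,e=tri(t,s);print(np.round(RR.inv().apply(X-RO),3).tolist(),e)
close_job();print(read_state()["time"])
E
```

```text
tin [-0.07  0.21] 1.01
bowl [ 0.06 -0.01] 0.96
[[0.088, -0.027, 0.077], [-0.001, -0.03, 0.085], [-0.001, 0.026, 0.082], [0.09, 0.027, 0.078]] [0.93 1.66]
the job is handed in; nothing more can be done
the job is handed in; nothing more can be done
```

The job is handed in at about 36 s of the 112 s allowed. On the rack, the dark blank is at the bottom, then brown, then plain pale. The banded blank lies in the offcut tray. No verdict is reported.

- **Backstop and heights:** Each blank on the rack touched the backstop before it was lowered. The contacts, at tool x of 61, 54 and 45 mm, were within about 1 mm of the expected 60, 52.5 and 45 mm. Each blank's contact height was within about 1 mm of the expected height.
- **Pale blank, from the last pictures:** It spans x from 0 to 89 mm and y from −28 to +27 mm on the rack, so it is centred and against the backstop. Its top measured 77–85 mm where 90 mm was expected. That disagrees, but the pixel readings were rough, and the cameras read 3–4 mm low for everything. The contact force put it at the right height.
- **Banded blank:** It touched the tray floor at the expected height, and the last pictures show it lying flat in the middle.
- **Bowl and tin:** Each shifted by less than 0.3 pixel, under 1 mm.
- **Pink and purple look-alikes:** I left both alone.

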